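# Move the squeeze-tab lid to the full caddy

## Robot

A 6-joint arm with a two-finger parallel gripper is mounted at the origin on the work surface. World frame = base frame: x ahead of the robot, y to its left, z up, the work surface at z = 0. Lengths are in m, angles in rad, forces in N, time in s.
With the tool pointing down it reaches from about 0.35 to 0.975 m from the base axis. Payload 4.9 kg.
Tool frame: the origin (TCP) lies at the very end of the fingers, on their centre line; the grasp point (between the pads) lies 19 mm behind it; z points along the fingers, y is the line along which they close (so a half turn about z gives the same grasp; the last joint's range is limited). The gripper opens to 85 mm and grips with 20 to 120 N. Pads are 22 mm wide; open, the fingers measure 114 mm over their backs; the gripper's body (76 mm by 85 mm) begins 54 mm behind the grasp point. The pads swing forward as they close: fully open they stand 13 mm farther back than shut.
Start: joints at [-1.254, 0.053, 1.613, -0, 1.476, -0.119], TCP at [0.264, -0.567, 0.231] pointing down, gripper open.
Joint ranges: [-3.01, 3.01], [-1.01, 2.22], [0.06, 2.58], [-1.02, 4.17], [0.09, 2.62], [-3.14, 3.14]. Speed limits (rad/s): [2.57, 2.57, 3.14, 3.14, 3.14, 3.14].

## Interface

Orientations are given as a rotation vector (axis times angle).
In Python, from station import * gives the robot as it stands.
- The arm moves only by the shell command python3 -m crank 'ROWS' [OPENING] [FORCE]. ROWS is JSON, a list of rows, each an object with "offset": the shift along the tool's x, y, z in m, a list of three; "twist": the turn, a rotation vector about the tool's x, y, z in degrees, a list of three. In form: [{"offset": [x, y, z], "twist": [rx, ry, rz]}, ...]. A call has 1 to 20 rows; each row is the pose to reach, as a shift and turn from the pose commanded when the call began, along the tool's axes at that moment; what a row does not reach only later rows make up. A row lasts 1/8 s, in which the tool goes at most 62.5 mm and 10.7 degrees, less where a joint would pass 70% of its speed; a pose out of reach is approached as far as the arm can. A call with a gripper value outside its range is refused whole. OPENING is the opening, from 0 (shut) to 1 (fully open), set as the call begins (- or left out, the last holds). The fingers move at their own pace and stop on an object; FORCE is the grip in N (left out, the last holds). Time passes only in rows, so rows that repeat a pose let the fingers close. It gives the time, the measured TCP pose, the force, the opening and the grip force at its end, in the units of the state.
- get_obs(): the state, without advancing time (a new reading comes with each control period).
- get_image(name): name is "side" or "top"; returns the picture (400x640x3 uint8, red, green, blue); there is no depth.
- get_calibration(name): a dict with "intrinsics" (3x3 intrinsics, pixels), "k1" (the pictures are not rectified: a ray, as slopes to the right and down, at radius r is drawn at 1 + k1 r^2 times it, then the intrinsics apply), "world_from_camera" (4x4, takes a point from camera to world coordinates). Camera axes: x right, y up, looking along -z (the intrinsics and any distortion apply to the point x, -y, -z); pixel columns grow to the right and rows downward; lengths in m; the calibration is good to about 2 mm. A picture is of the moment at which its call begins. get_calibration takes no time and is no camera call.
- finish_job(): hands the job in; it is judged then, once.
Trained networks look in the newest picture that a camera, given by its name, has taken for a name from the list of things; names that differ only in an ending like _2 or _b are one class to them, and where a whole thing is asked for, a point or a joint stands for the part that bears it (a point fixed in the world has none). Each returns a list of dicts, best first, with "confidence" (0 to 1); they miss things now and then, are a little off and sometimes report something else, mostly with a low value. They report only what shows in the picture. A call takes as long as a camera call. They do not tell look-alikes from the thing itself.
- cut_out(query, camera): "region" (400x640 bool, what is visible of it) and "rect" ([centre column, centre row, width, height] in pixels, round what is visible of it).
The state is a dict: "t": time; "q": joint angles; "dq": joint speeds; "effort": joint torques, N m; "tool_pos": TCP position; "tool_rot": TCP orientation; "contact_force": force on the tool from outside, world axes, zero at the start; "wrist_torque": the same for the moment, N m; "opening": finger opening in m; "grip_force": force on a finger pad.
Only numpy, scipy, OpenCV 4.12 (cv2) and the standard library are available. Lean on these libraries where they do the work, as an engineer would, in place of code of your own. Each camera call takes 0.05 s, during which the arm holds its last target. There are 200 camera calls.

## Task

The tea caddy that wears the lid is empty: squeeze the lid's two side tabs together to free it, lift it off, and put it on the open, full caddy. Keep the tabs squeezed while you press the lid gently down fully home against its springy seal, and keep it held down while you let the tabs spring out, so that it is locked on all round. Force nothing, and leave the kettle, the mugs and the spoon drawer as they are.

Things in the scene. Friction and masses are not known exactly. Their poses are not given: they have to be found in the camera images.
- lid_grip (a point): Centre point between the two tabs of the loose cream lid (about 130 g), half-way up them; x along the lid's 104 mm side, y from tab to tab, z up. Two orange ribbed upright tabs, each 26 mm wide (x), 5 mm thick, rise 32 mm above the plate. Their outer faces are 54 mm apart (y) at rest, 38 mm squeezed to the stops; squeezed between two fingers from above they also carry the lid.
- lid_plate (a point): Centre of the underside of the lid's plate (104 x 84 x 4 mm), 20 mm below lid_grip. Under it two plug blocks 8 mm deep (85 x 53 mm over all) enter the collar mouth (90 x 58 mm); either way round fits. Pressing or pulling the lid on a caddy with more than 30 N damages it.
- tab_left (a joint): How far the tab on the lid's +y side is squeezed inward, m: 0 = sprung out, 0.008 = at its stop. It resists with 2 N at 0 rising evenly to 8 N at the stop. More than 40 N on a tab breaks it; 15 to 25 N carries well.
- tab_right (a joint): The same for the tab on the -y side. Each tab has below the plate a square catch reaching out to 34 mm from the lid's middle, 7.5 to 17.5 mm below the plate's underside, that grips under the collar's 6 mm thick lip. It does not ride over the lip when pushed: the tab must be squeezed more than 5 mm for it to pass.
- caddy_a: Empty steel tea caddy that wears the lid at the start, 96 mm (x) by 76 mm (y), dark collar 100 x 80 mm round its mouth. Fixed on the tray (tray top 44 mm above the dresser). Origin: centre of its underside, z up, x along its long side. The lid's plate rests on its collar's top, 80 mm above the origin.
- caddy_b: Open steel tea caddy full of coloured sachets, 96 mm (x) by 76 mm (y), dark collar 100 x 80 mm round its mouth. Fixed on the tray (tray top 44 mm above the dresser). Origin: centre of its underside, z up, x along its long side. The collar top is nominally 80 mm above the origin, but it telescopes, stiffly, and sits up to 10 mm lower or higher; no reading tells: feel for it.
- mouth_b (a point): Middle of the full caddy's mouth at the nominal collar top. An orange seal on the collar's short sides stands 4 mm proud and is pushed flush by 2 N rising to 7 N; then the plate meets the hard collar. The catches are below the lip only in the last 1.5 mm before that stop. Unless held down until the tabs are out, the lid is popped up by the seal and does not lock.
- kettle: White ceramic kettle on the tray, 132 mm across, 150 mm high, spout and handle along its y; origin at the centre of its underside. Leave alone.
- mug_1: Brown mug on the tray, 74 mm across, 82 mm high; origin at the centre of its underside. Leave alone.
- mug_2: The other brown mug, the same. Leave alone.
- spoon_drawer (a joint): Tilt of the small spoon drawer's brown front (cream box 140 x 150 x 110 mm, beside the tray to the robot's right), rad: 0 = shut. Leave shut.
Things that resemble listed ones, but are neither listed nor needed, are in the scene too. What is shaped like the part that bears lid_grip but pink or yellow is not meant.

How it is judged:
By the outcome, as a careful person would: the job done as asked, in the order asked, and still so for the second after the job is handed in, with the robot touching nothing.
It also fails if it takes over 58 s, if anything falls off the work surface, if the arm or the gripper's body presses on something with over 40 N, if the wrist force passes 120 N, or if a joint passes its speed limit or range.

## Working session

There is one attempt and no reset: what is moved stays moved. The work goes in short steps, Python scripts to look and compute and a shell command to move; the robot and the scene stay as the last step left them, time stands still between calls to the robot, and variables do not carry over. Pictures are saved under pics/ and viewed, at most 10 in all, crops included, and the job is handed in when it is done.

```bash
mkdir -p pics; ls; python3 - <<'E'
from station import *
import cv2,numpy as np
o=get_obs();print({k:np.round(v,3) for k,v in o.items()})
for n in("top","side"):
    im=get_image(n);cv2.imwrite(f"pics/{n}0.png",im[:,:,::-1]);c=get_calibration(n);print(n,c)
    for q in("caddy_a","lid_plate","tab_left","kettle","mug_1"):
        print(q,[(round(d["confidence"],2),np.round(d["rect"]).tolist()) for d in cut_out(q,n)])
E
```

```text
pics
{'t': np.float64(0.0), 'q': array([-1.254,  0.053,  1.614,  0.   ,  1.476, -0.119]), 'dq': array([-0.   ,  0.002, -0.   , -0.001, -0.001, -0.   ]), 'effort': array([ 1.0000e-03, -3.9367e+01, -3.7018e+01, -0.0000e+00,  7.0000e-03,
       -0.0000e+00]), 'tool_pos': array([ 0.264, -0.566,  0.23 ]), 'tool_rot': array([-3.065, -0.679,  0.   ]), 'contact_force': array([-0.259,  0.609,  0.158]), 'wrist_torque': array([-0.   ,  0.032,  0.017]), 'grip_force': np.float64(0.0), 'opening': np.float64(0.085)}
top {'intrinsics': array([[383.7588911 ,   0.        , 317.33338161],
       [  0.        , 383.7588911 , 194.7544786 ],
       [  0.        ,   0.        ,   1.        ]]), 'k1': 0.02385800728728862, 'world_from_camera': array([[-0.01337987,  0.9947887 , -0.10107633,  0.36461194],
       [-0.99981718, -0.01192918,  0.01494329, -0.06298023],
       [ 0.01365965,  0.10125779,  0.99476644,  1.3303993 ],
       [ 0.        ,  0.        ,  0.        ,  1.        ]])}
caddy_a [(0.7, [268.0, 169.0, 31.0, 36.0])]
lid_plate [(0.76, [205.0, 139.0, 23.0, 22.0]), (0.75, [376.0, 278.0, 36.0, 39.0])
[... 487 characters left out ...]
846,  0.63134624,  0.5570445 ],
       [ 0.00264632,  0.67103166,  0.74142397,  0.88546865],
       [ 0.        ,  0.        ,  0.        ,  1.        ]])}
caddy_a [(0.92, [264.0, 248.0, 50.0, 45.0]), (0.66, [296.0, 200.0, 39.0, 27.0])]
lid_plate [(0.98, [388.0, 175.0, 36.0, 26.0]), (0.74, [296.0, 185.0, 44.0, 32.0]), (0.68, [410.0, 210.0, 18.0, 24.0]), (0.55, [290.0, 154.0, 26.0, 17.0]), (0.55, [186.0, 320.0, 52.0, 37.0])]
tab_left [(0.46, [187.0, 306.0, 13.0, 5.0]), (0.43, [293.0, 182.0, 8.0, 10.0]), (0.37, [386.0, 167.0, 4.0, 7.0]), (0.26, [296.0, 198.0, 40.0, 24.0])]
kettle [(0.75, [242.0, 199.0, 46.0, 59.0])]
mug_1 [(0.91, [338.0, 217.0, 25.0, 42.0]), (0.79, [318.0, 256.0, 28.0, 45.0])]
```

```bash
python3 - <<'E'
import cv2
a=cv2.imread("pics/top0.png")[100:310,180:440]; b=cv2.imread("pics/side0.png")[130:350,150:440]
cv2.imwrite("pics/topc.png",cv2.resize(a,None,fx=3,fy=3,interpolation=2)[:600,:800]);cv2.imwrite("pics/sidec.png",cv2.resize(b,None,fx=2.7,fy=2.7,interpolation=2)[:600,:800])
E
```

```text
(no output)
```

View pics/topc.png

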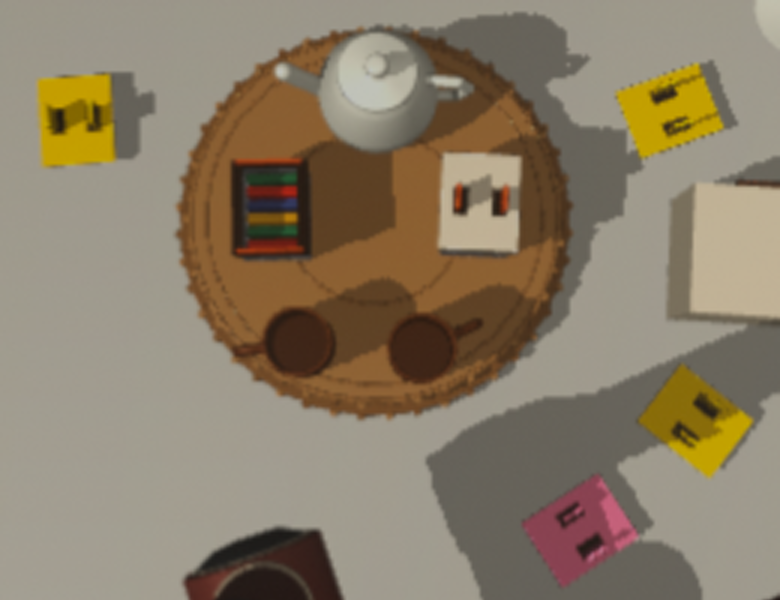

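View pics/sidec.png

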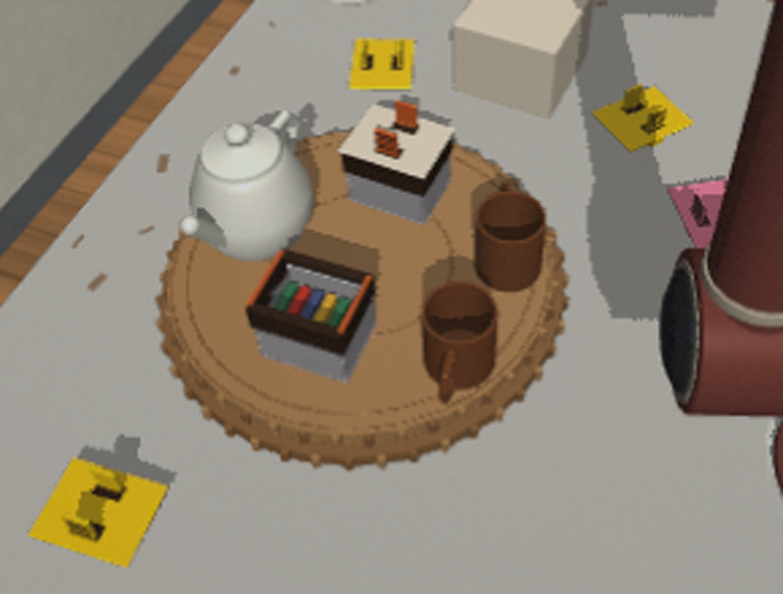

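The meant lid is the cream one with orange tabs, at top (339,168) and side (296,185), because it sits on caddy A. The open caddy B with sachets is at top (270,169) and side (264,248). The lids at top (205,139), (404,136), (412,240) and at (376,278) are yellow and pink look-alikes. Next I fit the poses of A and B using both views.

```bash
cat >h.py <<'E'
from station import *
import cv2,numpy as np
from scipy.optimize import minimize
C={n:get_calibration(n) for n in("top","side")}
def proj(n,P):
    c=C[n];T=np.linalg.inv(c["world_from_camera"]);p=np.asarray(P)@T[:3,:3].T+T[:3,3]
    s=np.c_[p[:,0],-p[:,1]]/-p[:,2:3];s=s*(1+c["k1"]*(s**2).sum(1,keepdims=True))
    K=c["intrinsics"];return s*[K[0,0],K[1,1]]+K[:2,2]
def box(x,y,yaw,zt,h,L=.104,W=.084):
    c,s=np.cos(yaw),np.sin(yaw)
    return np.array([[x+c*a*L/2-s*b*W/2,y+s*a*L/2+c*b*W/2,z] for a in(-1,1) for b in(-1,1) for z in(zt,zt-h)])
def hullmask(n,P,roi,S=8):
    u=(proj(n,P)+.5-[roi[0],roi[1]])*S
    m=np.zeros(((roi[3]-roi[1])*S,(roi[2]-roi[0])*S),np.float32)
    cv2.fillConvexPoly(m,cv2.convexHull(np.round(u*16).astype(np.int32)),1,shift=4)
    return cv2.resize(m,(roi[2]-roi[0],roi[3]-roi[1]),interpolation=cv2.INTER_AREA)
def fillhull(m):
    k,l,s,_=cv2.connectedComponentsWithStats(m.astype(np.uint8)); i=1+np.argmax(s[1:,4])
    pts=np.argwhere(l==i)[:,::-1].astype(np.int32);o=np.zeros(m.shape,np.uint8);cv2.fillConvexPoly(o,cv2.convexHull(pts),1);return o.astype(np.float32)
E
python3 - <<'E'
from h import *
I={n:cv2.imread(f"pics/{n}0.png").astype(float) for n in C}
RA={"top":(316,140,362,196),"side":(270,160,324,208)}
RB={"top":(250,144,286,194),"side":(236,218,294,268)}
def crop(n,r):return I[n][r[1]:r[3],r[0]:r[2]]
MA={};MB={}
for n in C:
    p=crop(n,RA[n]);MA[n]=fillhull((p[...,0]>120)&(p[...,2]-p[...,0]<60)&(p.max(2)-p.min(2)<70)&(p[...,2]>p[...,0]+8))
    p=crop(n,RB[n]);d=(p.max(2)<62)|((p[...,2]>140)&(p[...,1]<95));MB[n]=fillhull(d)
    print(n,MA[n].sum(),MB[n].sum(),[tuple(np.round(v,1)) for v in (cv2.minAreaRect(np.argwhere(MA[n]>0)[:,::-1].astype(np.float32)),cv2.minAreaRect(np.argwhere(MB[n]>0)[:,::-1].astype(np.float32))) for v in v[:2]])
def cost(v,M,R,ns,h,L,W):
    return sum(np.abs(hullmask(n,box(*v[:3],v[3],h),R[n])[...]-M[n]).sum()/M[n].sum() for n in ns) if len(ns) else 0
def fit(M,R,ns,x0,z,h,L,W,free):
    f=lambda u:sum(np.abs(hullmask(n,box(u[0]/100,u[1]/100,u[2]/10,u[3]/100 if free else z,h,L,W),R[n])-M[n]).sum()/M[n].sum() for n in ns)
    s=[x0[0]*100,x0[1]*100,0.]+([z*100] if free else [])
    b=minimize(f,s,method="Nelder-Mead",options=dict(initial_simplex=np.array([s]+[np.array(s)+np.eye(len(s))[i]*1 for i in range(len(s))]),maxiter=300))
    return np.round(b.x*([10,10,180/np.pi/10,10][:len(s)]),1),round(b.fun,3)
for ns in(["top"],["side"],["top","side"]):
    fr=len(ns)==2
    print("A",ns,fit(MA,RA,ns,(.42,-.13),.128,.004,.104,.084,fr))
    for h in (.02,.025):print("B",ns,h,fit(MB,RB,ns,(.42,.07),.124,h,.1,.08,fr))
E
```

```text
top 843.0 775.0 [(np.float64(23.0), np.float64(27.0)), (np.float64(32.0), np.float64(26.0)), (np.float64(20.5), np.float64(24.5)), (np.float64(31.0), np.float64(25.0))]
side 1632.0 1278.0 [(np.float64(26.5), np.float64(17.5)), (np.float64(35.0), np.float64(53.0)), (np.float64(28.5), np.float64(22.8)), (np.float64(43.3), np.float64(32.3))]
A ['top'] (array([ 420., -130.,    0.]), np.float64(1.0))
B ['top'] 0.02 (array([420.,  70.,   0.]), np.float64(1.0))
B ['top'] 0.025 (array([420.,  70.,   0.]), np.float64(1.0))
A ['side'] (array([ 410. , -123.3,    3.8]), np.float64(1.0))
B ['side'] 0.02 (array([420.,  70.,   0.]), np.float64(1.0))
B ['side'] 0.025 (array([420.,  70.,   0.]), np.float64(1.0))
A ['top', 'side'] (array([ 410. , -125. ,    2.9,  133. ]), np.float64(2.0))
B ['top', 'side'] 0.02 (array([420.,  70.,   0., 124.]), np.float64(2.0))
B ['top', 'side'] 0.025 (array([420.,  70.,   0., 124.]), np.float64(2.0))
```

```bash
cat >fit.py <<'E'
from h import *
I={n:cv2.imread(f"pics/{n}0.png").astype(float) for n in C}
RA={"top":(316,140,362,196),"side":(270,160,324,208)}
RB={"top":(250,144,286,194),"side":(236,218,294,268)}
def crop(n,r):return I[n][r[1]:r[3],r[0]:r[2]]
MA={};MB={}
vis=[]
for n in C:
    p=crop(n,RA[n]);MA[n]=fillhull((p[...,0]>110)&(p[...,2]>p[...,0]+8)&(p[...,2]-p[...,0]<70)&(p[...,2]>150)) 
    q=crop(n,RB[n]);d=(q.max(2)<62)|((q[...,2]>140)&(q[...,1]<95));MB[n]=fillhull(d)
    for a,m in((p,MA[n]),(q,MB[n])):
        a=a.astype(np.uint8); b=np.hstack([a,np.where(m[...,None]>0,a,255).astype(np.uint8)]);vis.append(cv2.resize(b,(400,250),interpolation=0))
cv2.imwrite("pics/masks.png",np.vstack([np.hstack(vis[:2]),np.hstack(vis[2:])]))
def fit(M,R,ns,x0,z,h,L,W,free):
    f=lambda u:sum(np.abs(hullmask(n,box(u[0]/100,u[1]/100,u[2]/10,u[3]/100 if free else z,h,L,W),R[n])-M[n]).sum()/M[n].sum() for n in ns)
    s=[x0[0]*100,x0[1]*100,0.]+([z*100] if free else [])
    b=minimize(f,s,method="Nelder-Mead",options=dict(initial_simplex=np.array([s]+[np.array(s)+np.eye(len(s))[i]*1 for i in range(len(s))]),maxiter=300))
    return np.round(b.x*([10,10,180/np.pi/10,10][:len(s)]),1),round(b.fun,3)
for ns in(["top"],["side"],["top","side"]):
    fr=len(ns)==2
    print("A",ns,fit(MA,RA,ns,(.57,-.13),.128,.004,.104,.084,fr))
    for h in (.02,.025):print("B",ns,h,fit(MB,RB,ns,(.57,.08),.124,h,.1,.08,fr))
E
python3 fit.py
```

```text
A ['top'] (array([ 575.4, -151.8,   -2.8]), np.float64(0.039))
B ['top'] 0.02 (array([5.741e+02, 6.750e+01, 2.000e-01]), np.float64(0.074))
B ['top'] 0.025 (array([574.3,  67.6,   0. ]), np.float64(0.079))
A ['side'] (array([ 5.747e+02, -1.572e+02,  5.000e-01]), np.float64(0.553))
B ['side'] 0.02 (array([571.4,  72.5,   1.2]), np.float64(0.095))
B ['side'] 0.025 (array([5.73e+02, 7.08e+01, 1.00e-01]), np.float64(0.063))
A ['top', 'side'] (array([ 574.3, -151. ,   -2.1,  134. ]), np.float64(0.588))
B ['top', 'side'] 0.02 (array([574.6,  68.3,   0.6, 118.2]), np.float64(0.179))
B ['top', 'side'] 0.025 (array([5.748e+02, 6.820e+01, 3.000e-01, 1.201e+02]), np.float64(0.144))
```

View pics/masks.png

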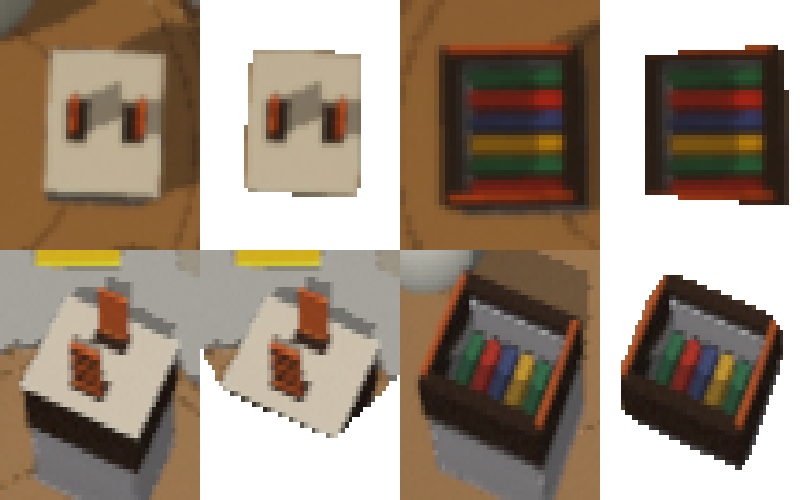

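```bash
sed -i 's/(p\[...,0\]>110)&(p\[...,2\]>p\[...,0\]+8).*$/(p[...,0]>(125 if n=="top" else 150))\&(p[...,2]>(150 if n=="top" else 188))\&(p[...,2]>p[...,0]+8))/; s/d=(q.max.*;MB/d=(q.max(2)<70)|((q[...,2]>85)\&(q[...,1]<.5*q[...,2]));MB/; s/masks.png/masks2.png/' fit.py; sed -n 8,12p fit.py; python3 fit.py
```

```text
for n in C:
    p=crop(n,RA[n]);MA[n]=fillhull((p[...,0]>(125 if n=="top" else 150))&(p[...,2]>(150 if n=="top" else 188))&(p[...,2]>p[...,0]+8))
    q=crop(n,RB[n]);d=(q.max(2)<70)|((q[...,2]>85)&(q[...,1]<.5*q[...,2]));MB[n]=fillhull(d)
    for a,m in((p,MA[n]),(q,MB[n])):
        a=a.astype(np.uint8); b=np.hstack([a,np.where(m[...,None]>0,a,255).astype(np.uint8)]);vis.append(cv2.resize(b,(400,250),interpolation=0))
A ['top'] (array([ 575.7, -152.5,   -2.8]), np.float64(0.056))
B ['top'] 0.02 (array([572.8,  68.6,   1.8]), np.float64(0.058))
B ['top'] 0.025 (array([573.5,  68.2,   1. ]), np.float64(0.05))
A ['side'] (array([ 575. , -153. ,   -2.7]), np.float64(0.063))
B ['side'] 0.02 (array([ 5.719e+02,  7.240e+01, -3.000e-01]), np.float64(0.097))
B ['side'] 0.025 (array([5.728e+02, 7.090e+01, 4.000e-01]), np.float64(0.063))
A ['top', 'side'] (array([ 575.4, -153. ,   -2.7,  127.8]), np.float64(0.12))
B ['top', 'side'] 0.02 (array([573.3,  69.1,   1.9, 122.9]), np.float64(0.166))
B ['top', 'side'] 0.025 (array([573.9,  68.5,   1. , 122.4]), np.float64(0.12))
```

View pics/masks2.png

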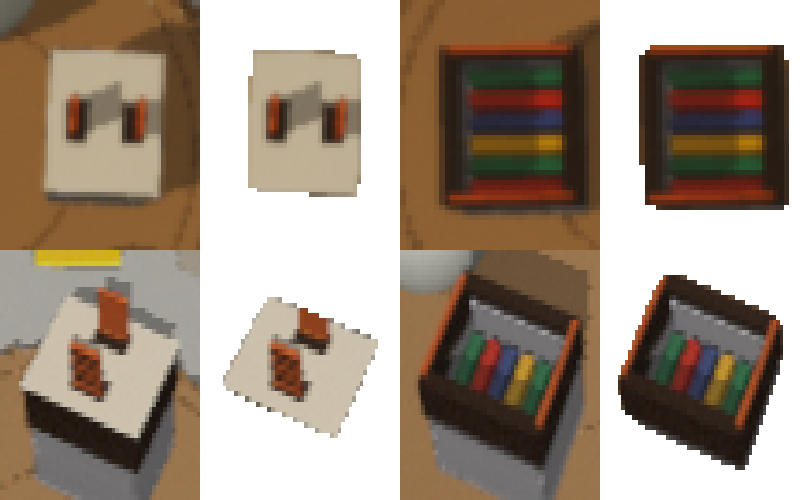

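Mask view: the cream plate (A) and the dark collar with its orange seal (B) are cleanly isolated in both views. A comes out at (0.5755,-0.153) with yaw -2.7° and plate top 0.128, as expected. B comes out at about (0.573,0.069) with yaw about 1°.

```bash
cat >go.py <<'E'
import sys,numpy as np
from station import *
from scipy.spatial.transform import Rotation as R
x,y,z,yaw=map(float,sys.argv[1:5])  # yaw deg of lid x axis
o=get_obs();r=R.from_rotvec(o["tool_rot"])
best=min((R.from_matrix(np.array([[np.cos(a),np.sin(a),0],[np.sin(a),-np.cos(a),0],[0,0,-1]])) for a in np.deg2rad([yaw,yaw+180])),key=lambda t:(r.inv()*t).magnitude())
print("pos",np.round(o["tool_pos"],4),"off mm",np.round(r.inv().apply(np.array([x,y,z])-o["tool_pos"])*1000,1),"twist",np.round((r.inv()*best).as_rotvec(True),1),"F",np.round(o["contact_force"],1),"x-axis deg",np.round(np.rad2deg(np.arctan2(r.as_matrix()[1,0],r.as_matrix()[0,0])),2),"grip",o["grip_force"],o["opening"],o["t"],"q6",np.round(o["q"][5],2))
E
python3 go.py .5755 -.153 .20 -2.7
```

```text
pos [ 0.2638 -0.5666  0.2313] off mm [ 457.1 -243.4   31.3] twist [ 0.  -0.  27.7] F [ 1.1 -0.5  0.1] x-axis deg 24.97 grip 0.0 0.08576123181138609 0.6 q6 -0.12
```

```bash
python3 -m crank '[{"offset":[0.038,-0.02,0],"twist":[0,0,2]},{"offset":[0.083,-0.044,0],"twist":[0,0,5]},{"offset":[0.13,-0.069,0],"twist":[0,0,8]},{"offset":[0.177,-0.094,0],"twist":[0,0,11]},{"offset":[0.224,-0.119,0],"twist":[0,0,14]},{"offset":[0.271,-0.144,0],"twist":[0,0,17]},{"offset":[0.318,-0.169,0],"twist":[0,0,20]},{"offset":[0.365,-0.194,0.005],"twist":[0,0,23]},{"offset":[0.41,-0.218,0.015],"twist":[0,0,26]},{"offset":[0.44,-0.234,0.025],"twist":[0,0,27.7]},{"offset":[0.457,-0.2434,0.031],"twist":[0,0,27.7]},{"offset":[0.457,-0.2434,0.031],"twist":[0,0,27.7]},{"offset":[0.457,-0.2434,0.031],"twist":[0,0,27.7]}]' 0.8 20; python3 go.py .5755 -.153 .135 -2.7
```

```text
t: 2.22
tool_pos: [0.5751, -0.154, 0.2008]
tool_rot: [3.14, -0.076, 0.0]
contact_force: [0.1, 0.1, 0.3]
opening: 0.0683
grip_force: 0.0
pos [ 0.5751 -0.154   0.2008] off mm [ 0.3 -1.1 65.8] twist [ 0.  -0.  -0.1] F [0.1 0.1 0.3] x-axis deg -2.77 grip 0.0 0.06834097211947951 2.225 q6 1.23
```

```bash
python3 -m crank '[{"offset":[0,-0.001,0.02],"twist":[0,0,0]},{"offset":[0,-0.001,0.042],"twist":[0,0,0]},{"offset":[0,-0.001,0.058],"twist":[0,0,0]},{"offset":[0,-0.001,0.066],"twist":[0,0,0]},{"offset":[0,-0.001,0.066],"twist":[0,0,0]}]'; python3 - <<'E'
from h import *
a=get_image("side")[140:220,260:340];b=get_image("top")[130:200,300:380]
cv2.imwrite("pics/near.png",np.hstack([cv2.resize(v,(400,400),interpolation=2)[...,::-1] for v in(a,b)]))
E
```

```text
t: 2.85
tool_pos: [0.575, -0.1521, 0.1335]
tool_rot: [-3.14, 0.075, 0.002]
contact_force: [0.7, -0.1, 0.3]
opening: 0.0687
grip_force: 0.0
```

View pics/near.png

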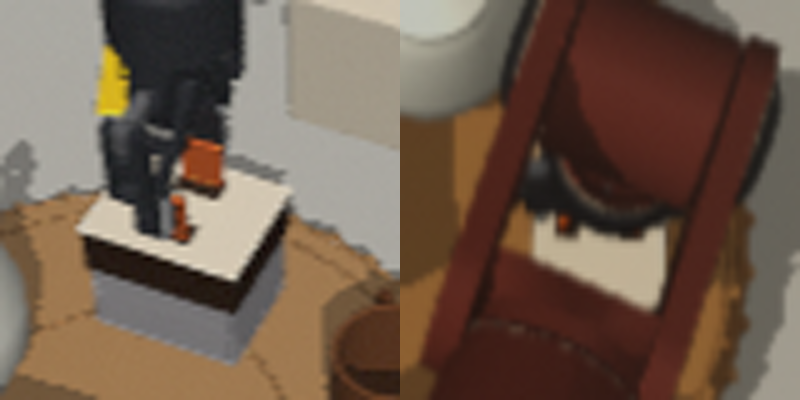

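The crop shows the fingers straddling the orange tabs of the cream lid on caddy A, with the side view centred near (290,180). Next I squeeze.

```bash
python3 -m crank '[{"offset":[0,0,0],"twist":[0,0,0]},{"offset":[0,0,0],"twist":[0,0,0]}]' 0.45 20; python3 -m crank '[{"offset":[0,0,0],"twist":[0,0,0]},{"offset":[0,0,0],"twist":[0,0,0]},{"offset":[0,0,0],"twist":[0,0,0]}]' 0.3 20
```

```text
t: 3.2
tool_pos: [0.5764, -0.1524, 0.1366]
tool_rot: [3.14, -0.075, 0.004]
contact_force: [-1.3, 0.4, 4.2]
opening: 0.0384
grip_force: 7.4
t: 3.58
tool_pos: [0.5766, -0.1524, 0.1369]
tool_rot: [3.14, -0.075, 0.005]
contact_force: [-1.2, 0.0, 5.9]
opening: 0.0368
grip_force: 21.3
```

```bash
python3 -m crank '[{"offset":[0,0,-0.003],"twist":[0,0,0]},{"offset":[0,0,-0.006],"twist":[0,0,0]},{"offset":[0,0,-0.01],"twist":[0,0,0]},{"offset":[0,0,-0.014],"twist":[0,0,0]},{"offset":[0,0,-0.014],"twist":[0,0,0]}]'
```

```text
t: 4.2
tool_pos: [0.5757, -0.1521, 0.1488]
tool_rot: [3.14, -0.075, 0.001]
contact_force: [-0.3, -0.4, -1.0]
opening: 0.0368
grip_force: 20.4
```

```bash
python3 -m crank '[{"offset":[0,0,-0.02],"twist":[0,0,0]},{"offset":[0,0,-0.045],"twist":[0,0,0]},{"offset":[0,0,-0.07],"twist":[0,0,0]},{"offset":[0,0,-0.085],"twist":[0,0,0]},{"offset":[0,0,-0.09],"twist":[0,0,0]},{"offset":[0,0,-0.09],"twist":[0,0,0]}]'; python3 go.py .5733 .069 .238 1.0
```

```text
t: 4.95
tool_pos: [0.5753, -0.152, 0.2381]
tool_rot: [-3.141, 0.075, 0.0]
contact_force: [0.8, -0.6, -1.1]
opening: 0.0369
grip_force: 20.5
pos [ 0.5753 -0.152   0.2381] off mm [-1.250e+01 -2.206e+02  2.000e-01] twist [-0.   0.  -3.7] F [ 0.8 -0.6 -1.1] x-axis deg -2.73 grip 20.5353444814682 0.03685398900812389 4.95 q6 1.24
```

```bash
python3 -m crank '[{"offset":[-0.001,-0.02,0],"twist":[0,0,0]},{"offset":[-0.003,-0.05,0],"twist":[0,0,-1]},{"offset":[-0.005,-0.085,0],"twist":[0,0,-2]},{"offset":[-0.007,-0.12,0],"twist":[0,0,-3]},{"offset":[-0.009,-0.155,0],"twist":[0,0,-3.7]},{"offset":[-0.011,-0.19,0],"twist":[0,0,-3.7]},{"offset":[-0.012,-0.21,0],"twist":[0,0,-3.7]},{"offset":[-0.0125,-0.2205,0],"twist":[0,0,-3.7]},{"offset":[-0.0125,-0.2205,0.01],"twist":[0,0,-3.7]},{"offset":[-0.0125,-0.2205,0.03],"twist":[0,0,-3.7]},{"offset":[-0.0125,-0.2205,0.045],"twist":[0,0,-3.7]},{"offset":[-0.0125,-0.2205,0.05],"twist":[0,0,-3.7]},{"offset":[-0.0125,-0.2205,0.05],"twist":[0,0,-3.7]}]'; python3 - <<'E'
from h import *
for n in C:
    im=get_image(n)
    for q in("lid_grip","caddy_b"): print(n,q,[(round(d["confidence"],2),np.round(d["rect"]).tolist()) for d in cut_out(q,n)])
    cv2.imwrite(f"pics/{n}1.png",im[...,::-1])
a=cv2.imread("pics/side1.png")[180:280,220:320];b=cv2.imread("pics/top1.png")[130:210,230:310]
cv2.imwrite("pics/overB.png",np.hstack([cv2.resize(v,(400,400),interpolation=2) for v in(a,b)]))
E
python3 go.py .5733 .069 .188 1
```

```text
t: 6.58
tool_pos: [0.5731, 0.0685, 0.1875]
tool_rot: [-3.141, -0.026, 0.002]
contact_force: [0.0, 0.2, -2.1]
opening: 0.0367
grip_force: 20.6
top lid_grip [(0.92, [375.0, 275.0, 39.0, 35.0]), (0.88, [403.0, 137.0, 34.0, 29.0]), (0.67, [412.0, 241.0, 40.0, 38.0]), (0.61, [208.0, 139.0, 32.0, 30.0]), (0.6, [269.0, 175.0, 28.0, 11.0])]
top caddy_b [(0.93, [341.0, 168.0, 20.0, 34.0]), (0.5, [280.0, 185.0, 7.0, 4.0])]
side lid_grip [(0.96, [262.0, 229.0, 52.0, 31.0]), (0.92, [388.0, 172.0, 32.0, 26.0]), (0.77, [417.0, 211.0, 33.0, 25.0]), (0.62, [187.0, 320.0, 48.0, 41.0])]
side caddy_b [(0.93, [265.0, 251.0, 51.0, 35.0]), (0.65, [297.0, 193.0, 39.0, 39.0])]
pos [0.5738 0.0689 0.1891] off mm [-0.5 -0.1  1.1] twist [ 0.  -0.1 -0. ] F [ 1.   0.4 -1. ] x-axis deg 0.97 grip 20.569433569908142 0.036689213781213106 6.875 q6 1.54
```

View pics/overB.png

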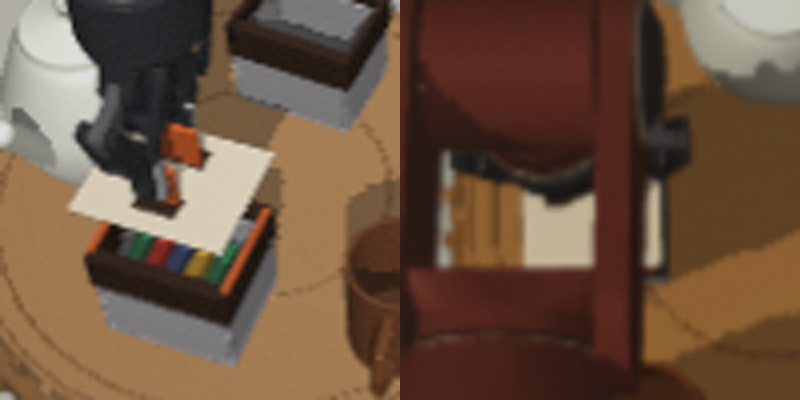

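The view shows the lid held level above B, with caddy A open behind it. I refine using the same-view fits: the held lid, A's bare collar (to calibrate collar depth and bias), then B again.

```bash
cat >fit2.py <<'E'
from h import *
J=cv2.imread("pics/side1.png").astype(float);I=cv2.imread("pics/side0.png").astype(float);T0=cv2.imread("pics/top0.png").astype(float)
def fit(M,n,r,x0,z,h,L,W,hf=False):
    f=lambda u:np.abs(hullmask(n,box(u[0]/100,u[1]/100,u[2]/10,z,u[3]/100 if hf else h,L,W),r)-M).sum()/M.sum()
    s=[x0[0]*100,x0[1]*100,0.]+([h*100] if hf else []);k=len(s)
    b=minimize(f,s,method="Nelder-Mead",options=dict(initial_simplex=np.array([s]+[np.array(s)+.7*e for e in np.eye(k)]),maxiter=400))
    return np.round(b.x*([10,10,18/np.pi,10][:k]),1),round(b.fun,3)
def m(im,r,lid):
    q=im[r[1]:r[3],r[0]:r[2]]
    return fillhull((q[...,0]>150)&(q[...,2]>188)&(q[...,2]>q[...,0]+8)) if lid else fillhull((q.max(2)<70)|((q[...,2]>85)&(q[...,1]<.5*q[...,2])))
r=(236,208,292,246);M=m(J,r,1);print("lid held",M.sum(),fit(M,"side",r,(.573,.069),.1795,.004,.104,.084))
r=(274,170,322,210);M=m(J,r,0);print("A collar",M.sum(),[fit(M,"side",r,(.575,-.153),.124,.02,.1,.08,k) for k in(0,1)])
r=(236,218,294,268);M=m(I,r,0)
for z in(.116,.120,.124,.128,.132):print("B",z,fit(M,"side",r,(.573,.069),z,.025,.1,.08,1))
r=(250,144,286,194);M=m(T0,r,0)
for z in(.116,.120,.124,.128,.132):print("Btop",z,fit(M,"top",r,(.573,.069),z,.025,.1,.08,1))
E
python3 fit2.py
```

```text
lid held 933.0 (array([572.6,  69.1,   1.4]), np.float64(0.232))
A collar 922.0 [(array([ 571.8, -145.5,   -3.7]), np.float64(0.101)), (array([ 574.6, -152.4,   -4. ,   30.8]), np.float64(0.036))]
B 0.116 (array([578.1,  62.7,   0.6,  34.8]), np.float64(0.034))
B 0.12 (array([576.1,  65.6,   0.6,  33.6]), np.float64(0.032))
B 0.124 (array([574.4,  68. ,   0.7,  33. ]), np.float64(0.032))
B 0.128 (array([572.4,  71.1,   0.6,  31.6]), np.float64(0.032))
B 0.132 (array([570.8,  73.7,   0.7,  31.2]), np.float64(0.033))
Btop 0.116 (array([ 5.762e+02,  7.010e+01, -3.000e-01,  5.000e+01]), np.float64(0.024))
Btop 0.12 (array([ 5.752e+02,  6.930e+01, -3.000e-01,  4.680e+01]), np.float64(0.027))
Btop 0.124 (array([ 5.744e+02,  6.900e+01, -4.000e-01,  4.400e+01]), np.float64(0.025))
Btop 0.128 (array([ 5.735e+02,  6.850e+01, -3.000e-01,  4.140e+01]), np.float64(0.025))
Btop 0.132 (array([ 5.728e+02,  6.800e+01, -1.000e-01,  3.870e+01]), np.float64(0.026))
```

```bash
python3 -m crank '[{"offset":[0.001,0,0.006],"twist":[0,0,0.5]},{"offset":[0.001,0,0.014],"twist":[0,0,0.5]},{"offset":[0.001,0,0.018],"twist":[0,0,0.5]},{"offset":[0.001,0,0.018],"twist":[0,0,0.5]}]'; python3 -m crank '[{"offset":[0,0,0.003],"twist":[0,0,0]},{"offset":[0,0,0.006],"twist":[0,0,0]},{"offset":[0,0,0.006],"twist":[0,0,0]}]';python3 -m crank '[{"offset":[0,0,0.003],"twist":[0,0,0]},{"offset":[0,0,0.006],"twist":[0,0,0]},{"offset":[0,0,0.006],"twist":[0,0,0]}]'
```

```text
t: 7.38
tool_pos: [0.574, 0.0689, 0.1694]
tool_rot: [-3.142, -0.013, 0.002]
contact_force: [0.7, 0.9, -1.1]
opening: 0.0368
grip_force: 20.6
t: 7.75
tool_pos: [0.5743, 0.0689, 0.164]
tool_rot: [-3.142, -0.013, 0.001]
contact_force: [-0.3, -0.2, -0.3]
opening: 0.0368
grip_force: 20.6
t: 8.12
tool_pos: [0.5741, 0.0689, 0.1578]
tool_rot: [-3.142, -0.013, 0.001]
contact_force: [-0.0, 0.6, -1.6]
opening: 0.0368
grip_force: 20.6
```

Still free of contact. I go down in small steps and read the force at each one.

```bash
python3 -m crank '[{"offset":[0,0,0.002],"twist":[0,0,0]},{"offset":[0,0,0.004],"twist":[0,0,0]},{"offset":[0,0,0.004],"twist":[0,0,0]}]'|egrep 'pos|cont'; python3 -m crank '[{"offset":[0,0,0.002],"twist":[0,0,0]},{"offset":[0,0,0.003],"twist":[0,0,0]},{"offset":[0,0,0.003],"twist":[0,0,0]}]'|egrep 'pos|cont';python3 -m crank '[{"offset":[0,0,0.002],"twist":[0,0,0]},{"offset":[0,0,0.003],"twist":[0,0,0]},{"offset":[0,0,0.003],"twist":[0,0,0]}]'|egrep 'pos|cont'
```

```text
tool_pos: [0.5743, 0.0689, 0.154]
contact_force: [-0.4, -0.2, -1.8]
tool_pos: [0.5744, 0.0689, 0.1512]
contact_force: [-0.1, -0.9, -1.6]
tool_pos: [0.5743, 0.0689, 0.1481]
contact_force: [-0.3, -0.8, -1.4]
```

```bash
python3 -m crank '[{"offset":[0,0,0.002],"twist":[0,0,0]},{"offset":[0,0,0.003],"twist":[0,0,0]},{"offset":[0,0,0.003],"twist":[0,0,0]}]'|egrep 'pos|cont'; python3 -m crank '[{"offset":[0,0,0.002],"twist":[0,0,0]},{"offset":[0,0,0.002],"twist":[0,0,0]},{"offset":[0,0,0.002],"twist":[0,0,0]}]'|egrep 'pos|cont';python3 -m crank '[{"offset":[0,0,0.002],"twist":[0,0,0]},{"offset":[0,0,0.002],"twist":[0,0,0]},{"offset":[0,0,0.002],"twist":[0,0,0]}]'|egrep 'pos|cont'
```

```text
tool_pos: [0.5743, 0.0689, 0.1451]
contact_force: [0.0, -0.3, -1.3]
tool_pos: [0.5744, 0.0689, 0.1433]
contact_force: [-0.7, -0.6, -1.2]
tool_pos: [0.5746, 0.0689, 0.1418]
contact_force: [-0.4, -0.5, 2.3]
```

```bash
python3 -m crank '[{"offset":[0,0,0.001],"twist":[0,0,0]},{"offset":[0,0,0.002],"twist":[0,0,0]},{"offset":[0,0,0.002],"twist":[0,0,0]}]'|egrep 'pos|cont|open'; python3 -m crank '[{"offset":[0,0,0.002],"twist":[0,0,0]},{"offset":[0,0,0.002],"twist":[0,0,0]},{"offset":[0,0,0.002],"twist":[0,0,0]}]'|egrep 'pos|cont|open'
```

```text
tool_pos: [0.5746, 0.0689, 0.1397]
contact_force: [-1.6, -0.7, 2.9]
opening: 0.0369
tool_pos: [0.5748, 0.0689, 0.1391]
contact_force: [-5.4, -0.6, 10.6]
opening: 0.037
```

```bash
python3 - <<'E'
from h import *
a=get_image("side")[190:270,220:310]
cv2.imwrite("pics/on.png",cv2.resize(a,(720,560),interpolation=2)[...,::-1])
E
```

```text
(no output)
```

View pics/on.png

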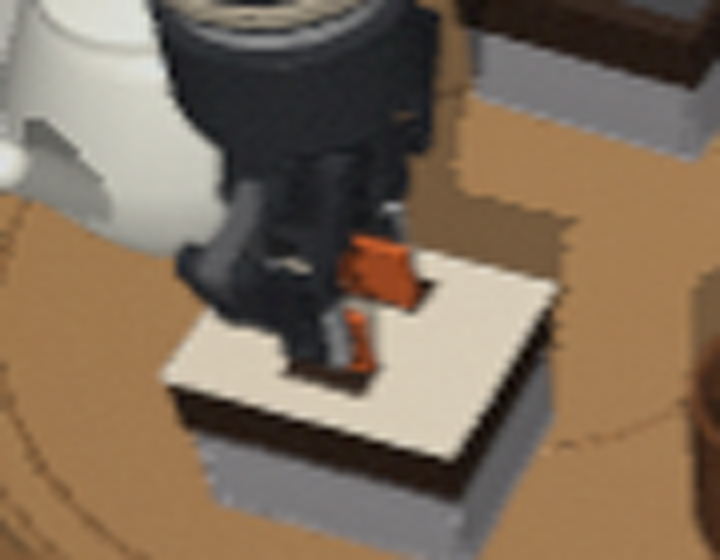

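The picture shows the plate lying flat on B's collar, and the force profile fits a soft seal followed by a hard stop. I confirm with a little more pressure and relieve the sideways force.

```bash
python3 -m crank '[{"offset":[-0.0015,0,0],"twist":[0,0,0]},{"offset":[-0.0015,0,0],"twist":[0,0,0]}]'|egrep 't:|pos|cont|open'; python3 -m crank '[{"offset":[0,0,0.001],"twist":[0,0,0]},{"offset":[0,0,0.001],"twist":[0,0,0]},{"offset":[0,0,0.001],"twist":[0,0,0]}]';python3 -c "
from station import *;print(get_obs()['wrist_torque'].round(2))"
```

```text
t: 11.42
tool_pos: [0.5746, 0.0689, 0.1392]
tool_rot: [-3.141, -0.013, -0.007]
contact_force: [0.9, -0.7, 6.7]
opening: 0.037
t: 11.8
tool_pos: [0.5746, 0.0688, 0.1391]
tool_rot: [-3.142, -0.013, -0.007]
contact_force: [-2.5, -0.5, 11.2]
opening: 0.0367
grip_force: 23.4
[ 0.04  0.43 -0.05]
```

Hard stop confirmed: z does not move and the force rises. The fingertips still look several mm above the plate. I ease the squeeze slightly, keeping more than 5 mm per tab, and slide the fingers down until the tips rest on the plate. Then they can hold the lid while the tabs open.

```bash
python3 -m crank '[{"offset":[0,0,0],"twist":[0,0,0]},{"offset":[0,0,0],"twist":[0,0,0]}]' 0.46 20; python3 -m crank '[{"offset":[0,0,0.001],"twist":[0,0,0]},{"offset":[0,0,0.001],"twist":[0,0,0]}]'|egrep 'pos|cont|open|grip'
```

```text
t: 12.05
tool_pos: [0.5746, 0.0688, 0.1384]
tool_rot: [-3.142, -0.013, -0.007]
contact_force: [-1.2, 0.7, 8.4]
opening: 0.0395
grip_force: 7.2
tool_pos: [0.5748, 0.0688, 0.1375]
contact_force: [0.8, 0.1, 7.8]
opening: 0.0394
grip_force: 7.2
```

```bash
for i in 1; do python3 -m crank '[{"offset":[0,0,0.001],"twist":[0,0,0]},{"offset":[0,0,0.002],"twist":[0,0,0]},{"offset":[0,0,0.003],"twist":[0,0,0]},{"offset":[0,0,0.003],"twist":[0,0,0]}]'|egrep 'pos|cont|open|grip'; done;  python3 -m crank '[{"offset":[0,0,0.001],"twist":[0,0,0]},{"offset":[0,0,0.002],"twist":[0,0,0]},{"offset":[0,0,0.002],"twist":[0,0,0]}]'|egrep 't:|pos|cont|open|grip'; python3 -m crank '[{"offset":[0,0,0.001],"twist":[0,0,0]},{"offset":[0,0,0.002],"twist":[0,0,0]},{"offset":[0,0,0.002],"twist":[0,0,0]}]'|egrep 't:|pos|cont|open|grip'
```

```text
tool_pos: [0.575, 0.0688, 0.1346]
contact_force: [-0.8, 0.6, 8.5]
opening: 0.0389
grip_force: 7.2
t: 13.18
tool_pos: [0.5751, 0.0688, 0.1327]
tool_rot: [-3.142, -0.012, -0.009]
contact_force: [-0.1, 0.7, 8.7]
opening: 0.0396
grip_force: 7.2
t: 13.55
tool_pos: [0.5751, 0.0688, 0.1307]
tool_rot: [-3.142, -0.013, -0.009]
contact_force: [-0.6, -0.5, 8.2]
opening: 0.0397
grip_force: 7.2
```

```bash
python3 -m crank '[{"offset":[0,0,0.001],"twist":[0,0,0]},{"offset":[0,0,0.0015],"twist":[0,0,0]},{"offset":[0,0,0.0015],"twist":[0,0,0]}]'|egrep 'pos|cont'; python3 -m crank '[{"offset":[0,0,0.001],"twist":[0,0,0]},{"offset":[0,0,0.0015],"twist":[0,0,0]},{"offset":[0,0,0.0015],"twist":[0,0,0]}]'|egrep 'pos|cont'; python3 -m crank '[{"offset":[0,0,0.001],"twist":[0,0,0]},{"offset":[0,0,0.0015],"twist":[0,0,0]},{"offset":[0,0,0.0015],"twist":[0,0,0]}]'|egrep 't:|pos|cont|open|grip'
```

```text
tool_pos: [0.5752, 0.0688, 0.1293]
contact_force: [0.8, 0.7, 8.5]
tool_pos: [0.5752, 0.0688, 0.1287]
contact_force: [-2.6, -0.0, 13.2]
t: 14.68
tool_pos: [0.5753, 0.0688, 0.1287]
tool_rot: [3.141, 0.013, 0.009]
contact_force: [-4.8, -0.3, 19.0]
opening: 0.0392
grip_force: 12.1
```

Tips rest on the plate at TCP z 0.1287 with 19 N. Now I open in stages, following the pads' swing down to keep the pressure on.

```bash
python3 -m crank '[{"offset":[-0.0005,0,0.0005],"twist":[0,0,0]},{"offset":[-0.0005,0,0.0005],"twist":[0,0,0]}]' 0.51 20|egrep 'pos|cont|open|grip'; python3 -m crank '[{"offset":[0,0,0.0006],"twist":[0,0,0]},{"offset":[0,0,0.0006],"twist":[0,0,0]}]' 0.56 20|egrep 't:|pos|cont|open|grip'
```

```text
tool_pos: [0.5753, 0.0688, 0.1281]
contact_force: [-2.4, 0.3, 16.5]
opening: 0.0436
grip_force: 11.5
t: 15.18
tool_pos: [0.5753, 0.0688, 0.1275]
tool_rot: [3.141, 0.013, 0.011]
contact_force: [-2.6, -0.5, 17.1]
opening: 0.048
grip_force: 10.7
```

```bash
python3 -m crank '[{"offset":[0,0,0.0007],"twist":[0,0,0]},{"offset":[0,0,0.0007],"twist":[0,0,0]}]' 0.61 20|egrep 'pos|cont|open|grip'; python3 -m crank '[{"offset":[0,0,0.0008],"twist":[0,0,0]},{"offset":[0,0,0.0008],"twist":[0,0,0]}]' 0.66 20|egrep 't:|pos|cont|open|grip';  python3 -m crank '[{"offset":[0,0,0.0009],"twist":[0,0,0]},{"offset":[0,0,0.0009],"twist":[0,0,0]},{"offset":[0,0,0.0009],"twist":[0,0,0]}]' 0.71 20|egrep 't:|pos|cont|open|grip'
```

```text
tool_pos: [0.5754, 0.0688, 0.1267]
contact_force: [-3.3, -0.6, 16.8]
opening: 0.0517
grip_force: 10.0
t: 15.68
tool_pos: [0.5754, 0.0687, 0.1258]
tool_rot: [3.141, 0.013, 0.011]
contact_force: [-2.9, -0.8, 17.5]
opening: 0.0564
grip_force: 8.2
t: 16.05
tool_pos: [0.5755, 0.0686, 0.1249]
tool_rot: [3.141, 0.013, 0.012]
contact_force: [-2.3, -0.7, 15.6]
opening: 0.0609
grip_force: 8.0
```

```bash
python3 -m crank '[{"offset":[0,0,0],"twist":[0,0,0]},{"offset":[0,0,-0.004],"twist":[0,0,0]},{"offset":[0,0,-0.01],"twist":[0,0,0]},{"offset":[0,0,-0.02],"twist":[0,0,0]},{"offset":[0,0,-0.04],"twist":[0,0,0]},{"offset":[0,0,-0.07],"twist":[0,0,0]},{"offset":[0,0,-0.11],"twist":[0,0,0]},{"offset":[-0.03,0,-0.15],"twist":[0,0,0]},{"offset":[-0.08,0,-0.17],"twist":[0,0,0]},{"offset":[-0.12,0,-0.17],"twist":[0,0,0]},{"offset":[-0.12,0,-0.17],"twist":[0,0,0]}]'|egrep 't:|pos|cont|open|grip'
python3 - <<'E'
from h import *
J=get_image("side");T=get_image("top")
a=J[150:290,210:350];b=T[130:220,250:360]
cv2.imwrite("pics/side2.png",J[...,::-1])
cv2.imwrite("pics/end.png",np.hstack([cv2.resize(v,(400,s),interpolation=2) for v,s in((a,400),(np.pad(b,((0,20),(0,0),(0,0))),400))])[...,::-1])
E
```

```text
t: 17.42
tool_pos: [0.4511, 0.068, 0.292]
tool_rot: [3.142, 0.013, 0.005]
contact_force: [0.5, 0.3, 0.2]
opening: 0.0605
grip_force: 0.0
```

View pics/end.png

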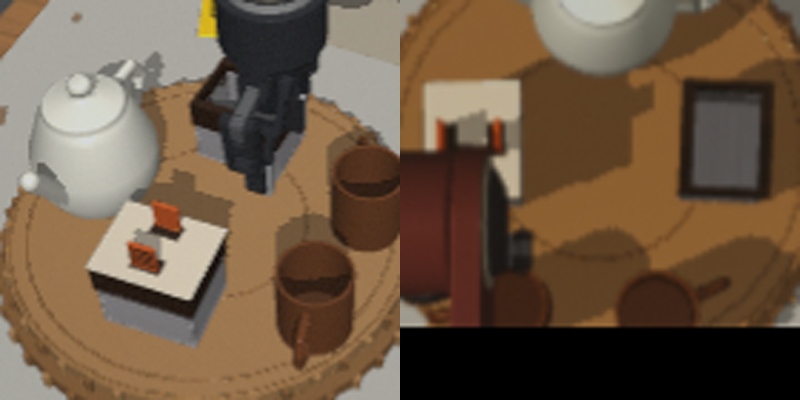

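The picture shows the lid flat on B at side (268,240), tabs out, A open, mugs and kettle unmoved. A quick height fit checks that it has not popped up.

```bash
python3 - <<'E'
from h import *
def run(f,r,xy,yaw):
    q=cv2.imread(f).astype(float)[r[1]:r[3],r[0]:r[2]]
    M=fillhull((q[...,0]>150)&(q[...,2]>188)&(q[...,2]>q[...,0]+8))
    c=[(round(np.abs(hullmask("side",box(xy[0],xy[1],np.deg2rad(yaw),z/1000,.004),r)-M).sum()/M.sum(),3),z) for z in np.arange(122,140,.5)]
    print(M.sum(),sorted(c)[:5])
run("pics/side0.png",(270,160,324,208),(.575,-.153),-2.7)
for dy in(.068,.069,.070):run("pics/side2.png",(236,214,294,262),(.5747,dy),.5)
E
```

```text
690.0 [(np.float32(0.063), np.float64(128.0)), (np.float32(0.064), np.float64(127.5)), (np.float32(0.066), np.float64(128.5)), (np.float32(0.067), np.float64(127.0)), (np.float32(0.07), np.float64(129.0))]
1031.0 [(np.float32(0.054), np.float64(129.0)), (np.float32(0.055), np.float64(129.5)), (np.float32(0.056), np.float64(128.5)), (np.float32(0.056), np.float64(130.0)), (np.float32(0.059), np.float64(128.0))]
1031.0 [(np.float32(0.061), np.float64(131.0)), (np.float32(0.062), np.float64(130.0)), (np.float32(0.062), np.float64(130.5)), (np.float32(0.063), np.float64(131.5)), (np.float32(0.064), np.float64(129.5))]
1031.0 [(np.float32(0.07), np.float64(131.5)), (np.float32(0.07), np.float64(132.0)), (np.float32(0.07), np.float64(132.5)), (np.float32(0.071), np.float64(131.0)), (np.float32(0.072), np.float64(133.0))]
```

```bash
python3 -c "
from station import *
print(finish_job())"
```

```text
the job is handed in; nothing more can be done
None
```

I moved the lid from the empty caddy to the full one, pressed it home, let the tabs spring out under about 16 N of downward hold, and handed the job in at about 17.5 s. A camera height fit puts the plate at its pressed-down height, so it appears locked; I did not tug it to test.

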